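Load the deburring machine behind its locked guard

TASK

Deburr the hexagonal steel blanks: slide the machine's clear guard fully open (its lock may or may not be holding it: try it, and if it will not move throw the unmarked lock lever to its other side), then take every blank out of the pocket tray and lay them all on the floor of the machine's well, in one layer with clear gaps between them, none touching another. Then slide the guard fully shut and, with it shut, press the start button all the way down and let it spring back; leave the other things on the bench where they are.

Things in the scene. Friction and masses are not known exactly. Their poses are not given: they have to be found in the camera images.
- machine: Low grey bench deburring machine, fixed; place and yaw (up to 0.15 rad) vary. Origin on the bench; at yaw 0 its x points away from the robot, y left, z up. Spans x -200..85, y -190..150 mm, top at z 50. The strip nearest the robot (x -200..-75) carries the lock lever and start button; on the rest a clear guard slides along +y over a sunk well.
- well (a point): Centre of the well's flat rubber floor (32 mm above the bench, 18 mm below the machine top), axes as the machine's. Inside the well: 130 mm in x, 140 mm in y. It is covered while the guard is shut and wholly open above when the guard is fully open.
- guard (a joint): How far the guard is open, m: 0 shut over the well, 0.16 fully open; slides in the machine's +y with about 2 N of friction and stays where left. While the lock holds it, it gives only about 3 mm and then stops dead.
- guard_handle (a point): Middle of the upper edge of the guard's handle, a black upright fin on the guard's roof: 90 mm in the machine's x, 12 mm thick in y, 35 mm tall above the roof; axes as the machine's; moves with the guard. The roof is 150 x 152 mm, 83 mm above the bench, the fin's top 118 mm. Push the fin sideways, or pinch it.
- lever (a joint): Lean of the lock lever, rad: +0.5 to the machine's +x, -0.5 to its -x. It tips by its own weight to one of these ends (within 0.5 s at the start); a light push past upright throws it over. One side locks the shut guard, the other frees it; it is unmarked and which side locks differs from start to start: only trying the guard tells. Leave it alone while the guard is open.
- lever_pivot (a point): Fixed pivot of the lock lever on the front strip (52 mm above the bench), axes as the machine's. The lever is a 10 mm steel rod rising from here, ending in an 18 mm black ball centred 45 mm from the pivot.
- start (a joint): Start push-button, m: 0 up, 0.006 fully down; about 5 N, springs back.
- start_top (a point): Centre of the top of the start button: 32 mm round grey cap in a dark housing on the front strip, pressed straight down.
- tray: Fixed wooden pocket tray 122 x 180 x 16 mm (x, y, z), its place and yaw vary; origin under its centre. Six square pockets 30 mm wide and 10 mm deep at x -29 or 29 and y -58, 0 or 58 mm; some may be empty. The blanks stand in them, rising 14 mm above the tray's top.
- blank0: Solid hexagonal steel blank with a dark centre mark on each end: 22 mm across flats, 24 mm long, about 60 g. Origin at its centre; z is its long axis, upright at the start; two of its flats face along its own x and -x, the others every 60 degrees. Four to six of them are present at a start.
- blank1: Solid hexagonal steel blank with a dark centre mark on each end: 22 mm across flats, 24 mm long, about 60 g. Origin at its centre; z is its long axis, upright at the start; two of its flats face along its own x and -x, the others every 60 degrees. Four to six of them are present at a start.
- blank2: Solid hexagonal steel blank with a dark centre mark on each end: 22 mm across flats, 24 mm long, about 60 g. Origin at its centre; z is its long axis, upright at the start; two of its flats face along its own x and -x, the others every 60 degrees. Four to six of them are present at a start.
- blank3: Solid hexagonal steel blank with a dark centre mark on each end: 22 mm across flats, 24 mm long, about 60 g. Origin at its centre; z is its long axis, upright at the start; two of its flats face along its own x and -x, the others every 60 degrees. Four to six of them are present at a start.
- blank4: Solid hexagonal steel blank with a dark centre mark on each end: 22 mm across flats, 24 mm long, about 60 g. Origin at its centre; z is its long axis, upright at the start; two of its flats face along its own x and -x, the others every 60 degrees. Four to six of them are present at a start.
- blank5: Solid hexagonal steel blank with a dark centre mark on each end: 22 mm across flats, 24 mm long, about 60 g. Origin at its centre; z is its long axis, upright at the start; two of its flats face along its own x and -x, the others every 60 degrees. Four to six of them are present at a start.
- tube: Steel tube offcut, 42 mm wide, 90 mm tall, standing; bystander, origin under its centre.
- wire_brush: Brush lying on the bench beyond the work; bystander.
- disc: Dark grinding disc, 116 mm wide and 8 mm thick, lying flat; bystander, origin under its centre.
- can: Can, 66 mm wide, 120 mm tall, standing; bystander, origin under its centre.

How it is judged:
By the outcome, as a careful person would: the job done as asked, in the order asked, and still so for the second after the job is handed in, with the robot touching nothing.
Of blank0, blank1, blank2, blank3, blank4, blank5 only 4 to 6 are there at a start; the rules pass over those that are not, and their reading is None.
At some moment in a run one of blank0, blank1, blank2, blank3, blank4, blank5 may be knocked a few centimetres aside while the robot is not near it.
Once in a run the grip may slacken for a moment while it holds something.
It also fails if it takes over 210 s, if anything falls off the work surface, if the arm or the gripper's body presses on something with over 40 N, if the wrist force passes 120 N, or if a joint passes its speed limit or range.

ROBOT

A 6-joint arm with a two-finger parallel gripper is mounted at the origin on the work surface. World frame = base frame: x ahead of the robot, y to its left, z up, the work surface at z = 0. Lengths are in m, angles in rad, forces in N, time in s.
With the tool pointing down it reaches from about 0.375 to 0.9 m from the base axis. Payload 3.1 kg.
Tool frame: the origin (TCP) lies midway between the tips of the shut fingers; the grasp point (between the pads) lies 19 mm behind it; x points along the fingers, z is the direction in which the jaws open and shut, and the axes are right-handed (so a half turn about x gives the same grasp; the last joint's range is limited). The gripper opens to 87 mm and grips with 3 to 60 N. Pads are 19 mm wide; open, the fingers measure 117 mm over their backs; the gripper's body (75 mm by 190 mm) begins 51 mm behind the grasp point.
Start: joints at [1.113, 0.527, 1.433, -0, 1.181, -0.178], TCP at [0.172, 0.601, 0.223] pointing down, gripper open.
Joint ranges: [-3.08, 3.08], [-0.75, 2.2], [0.22, 2.44], [-1.43, 4.57], [0, 2.65], [-2.85, 2.85]. Speed limits (rad/s): [2.79, 2.79, 3.14, 3.14, 3.14, 3.14].

INTERFACE

Orientations are given as a unit quaternion [x, y, z, w].
In Python, from rig import readout, imaging, robot gives the robot as it stands. The module is installed in compiled form; this text tells all that it offers.
- The arm moves only by the tool play_rows, never from a script. Its argument "rows" is text: rows parted by semicolons, each of 7 numbers parted by spaces: the turn, a rotation vector about the tool's x, y, z in rad, then the shift along the tool's x, y, z in mm, then the closure, from 0 (fully open) to 1 (shut). In form: ax ay az tx ty tz gripper; .... A call has 1 to 8 rows; each row shifts and turns the commanded pose from where the row before left it, along the tool's axes as they then stand; what a row does not reach is not made up. A row lasts 1/12 s, in which the tool goes at most 41.7 mm and 7.16 degrees, less where a joint would pass 70% of its speed; a pose out of reach is approached as far as the arm can. A call with a gripper value outside its range is refused whole. The fingers move at their own pace and stop on an object; "squeeze" is the grip in N (left out, the last holds). Time passes only in rows, so rows that do not move let the fingers close. It gives the time, the measured TCP pose, the force and the opening at its end, in the units of the state.
- readout.get_obs(): the state, without advancing time (a new reading comes with each control period).
- imaging.camera(name): name is "scene" or "top"; returns the picture (480x640x3 uint8, blue, green, red); there is no depth.
- imaging.camera_info(name): a dict with "K" (3x3 intrinsics, pixels), "world_to_cam" (4x4, takes a point from world to camera coordinates). Camera axes: x right, y down, z forward; pixel columns grow to the right and rows downward; lengths in m; the calibration is good to about 2 mm. A picture is of the moment at which its call begins. camera_info takes no time and is no camera call.
- robot.hand_in(): hands the job in, once; it reports no verdict.
The state is a dict: "time": time; "q": joint angles; "joint_velocities": joint speeds; "joint_torque": joint torques, N m; "position": TCP position; "tool_rot": TCP orientation; "ft_force": force on the tool from outside, world axes, zero at the start; "moment": the same for the moment, N m; "grip_width": finger opening in m.
Only numpy, scipy, OpenCV 4.12 (cv2) and the standard library are available. Lean on these libraries where they do the work, as an engineer would, in place of code of your own. Each camera call takes 0.05 s, during which the arm holds its last target. There are 200 camera calls.

## Working session

There is one attempt and no reset: what is moved stays moved. The work goes in short steps, Python scripts to look and compute and a tool call to move; the robot and the scene stay as the last step left them, time stands still between calls to the robot, and variables do not carry over. Pictures are saved under pics/ and viewed, about 12 in all and at most 16, crops included, and the job is handed in when it is done.

Besides the shell and the picture viewer there is one more tool, called after "Emit:" as name(argument=value, ...) on one line, values as JSON. play_rows: Moves the arm, as the interface text tells. Its arguments: {"type":"object","properties":{"rows":{"type":"string"},"squeeze":{"type":"number"}},"required":["rows"]}

```bash
mkdir -p pics; ls
python3 - <<'E'
from rig import readout, imaging, robot
import cv2,numpy as np
np.set_printoptions(precision=4,suppress=True)
for n in("scene","top"):
    cv2.imwrite(f"pics/{n}0.png",imaging.camera(n)); i=imaging.camera_info(n); print(n,np.array(i["K"]),np.array(i["world_to_cam"]))
o=readout.get_obs();print(o)
E
```

```text
pics
scene [[592.7128   0.     313.1337]
 [  0.     592.7128 241.1178]
 [  0.       0.       1.    ]] [[ 0.3469  0.9379  0.0053 -0.2374]
 [ 0.5808 -0.2104 -0.7864 -0.2875]
 [-0.7364  0.2758 -0.6177  2.0017]
 [ 0.      0.      0.      1.    ]]
top [[513.2811   0.     316.5981]
 [  0.     513.2811 234.3535]
 [  0.       0.       1.    ]] [[ 0.0027 -1.     -0.0065  0.0298]
 [-0.9848 -0.0015 -0.1736  0.6011]
 [ 0.1736  0.0069 -0.9848  1.1826]
 [ 0.      0.      0.      1.    ]]
{'time': 0.1, 'q': array([ 1.1135,  0.5284,  1.4338,  0.    ,  1.1815, -0.1785]), 'joint_velocities': array([ 0.0007, -0.0016, -0.0032,  0.0006, -0.0004, -0.0009]), 'joint_torque': array([ -0.0006, -44.0987, -17.7149,   0.0634,   0.0534,  -0.    ]), 'position': array([0.1717, 0.6003, 0.2217]), 'tool_rot': array([-0.426 ,  0.5653,  0.4254,  0.564 ]), 'ft_force': array([0.5246, 0.6977, 0.7636]), 'moment': array([ 0.0498, -0.0495,  0.0167]), 'grip_width': 0.08669199684575796}
```

View pics/scene0.png

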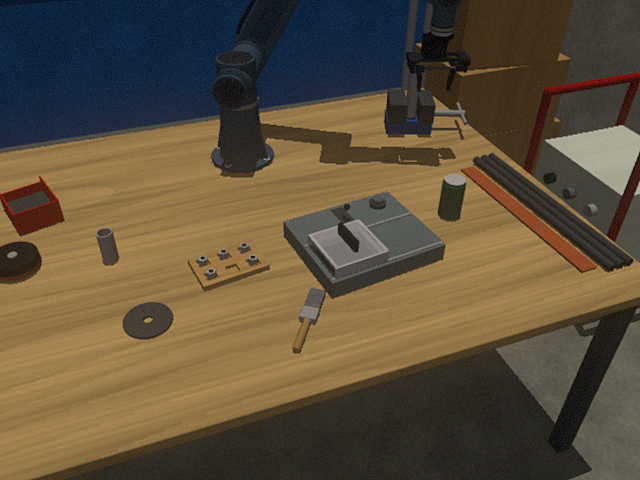

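View pics/top0.png

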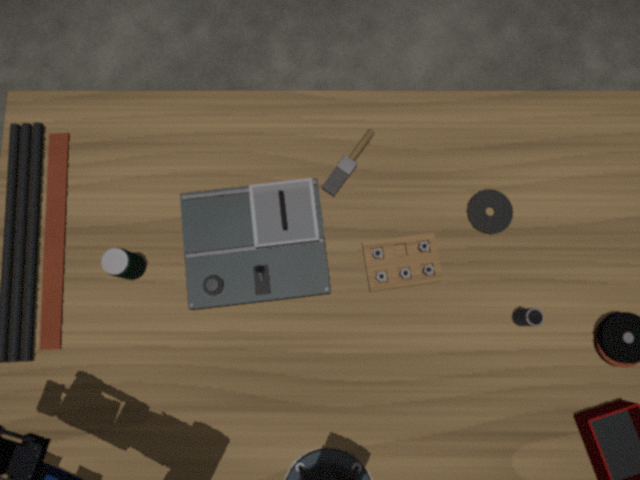

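The overview shows five blanks in the tray (one far-middle pocket is empty), with the machine left of the tray. The guard is shut at its right part, with the fin near top (283,210), lever (262,278) and button (213,285). Next I'll zoom in.

```bash
cat > h.py <<'E'
from rig import readout, imaging, robot
import cv2,numpy as np
from scipy.spatial.transform import Rotation as R
np.set_printoptions(precision=4,suppress=True)
def cam(n):
    i=imaging.camera_info(n); return np.array(i["K"]),np.array(i["world_to_cam"])
def back(n,px,z):
    K,T=cam(n); d=T[:3,:3].T@np.linalg.solve(K,[px[0],px[1],1.]); c=-T[:3,:3].T@T[:3,3]
    return c+d*(z-c[2])/d[2]
def proj(n,p):
    K,T=cam(n); q=K@(T[:3,:3]@np.asarray(p,float)+T[:3,3]); return q[:2]/q[2]
def fit(loc,w):
    loc=np.array(loc)[:,:2];w=np.array(w)[:,:2];a=loc-loc.mean(0);b=w-w.mean(0)
    th=np.arctan2((a[:,0]*b[:,1]-a[:,1]*b[:,0]).sum(),(a*b).sum());c,s=np.cos(th),np.sin(th)
    M=np.array([[c,-s],[s,c]]);t=w.mean(0)-M@loc.mean(0)
    return t,th,np.linalg.norm((M@loc.T).T+t-w,axis=1)
def crop(n,name,x0,y0,w,h,k,img=None):
    im=imaging.camera(n) if img is None else img
    cv2.imwrite(f"pics/{name}.png",cv2.resize(im[y0:y0+h,x0:x0+w],None,fx=k,fy=k,interpolation=cv2.INTER_CUBIC))
def tgt(P,yaw=None):  # shift (mm) in tool axes to world TCP point
    o=readout.get_obs(); r=R.from_quat(o["tool_rot"]); return r.inv().apply(np.asarray(P)-o["position"])*1e3
E
python3 - <<'E'
from h import *
im=cv2.imread("pics/top0.png")
a=cv2.resize(im[170:320,170:335],None,fx=4.5,fy=4.5,interpolation=cv2.INTER_CUBIC)[:600]
cv2.imwrite("pics/m0.png",np.clip(a*1.6,0,255).astype(np.uint8))
b=cv2.resize(im[228:298,355:445],None,fx=8,fy=8,interpolation=cv2.INTER_CUBIC)
cv2.imwrite("pics/t0.png",np.clip(b*1.6,0,255).astype(np.uint8))
E
```

```text
(no output)
```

View pics/m0.png

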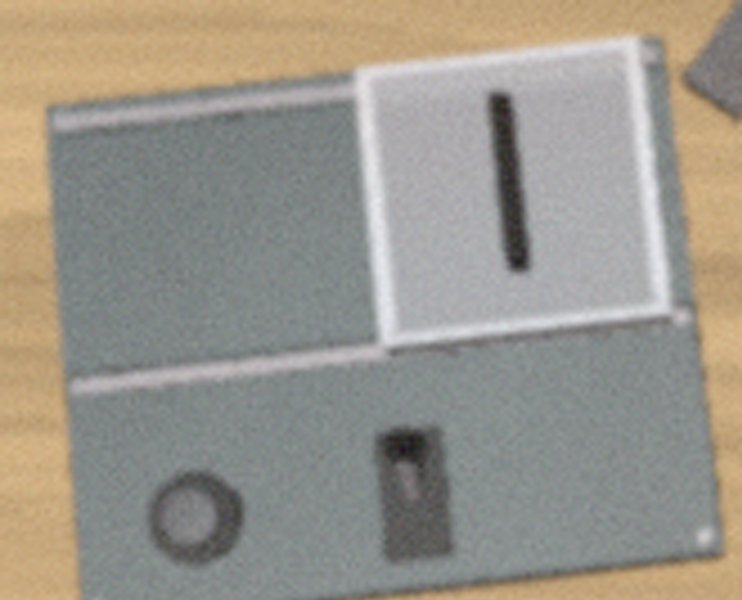

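View pics/t0.png

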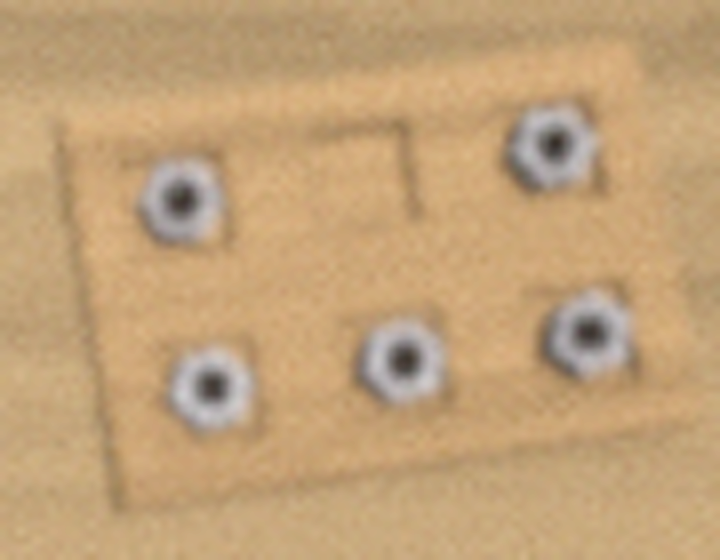

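The crops show roof corners near m0 (358,68), (640,40), (670,310) and (385,345), and the lever ball at (405,440), leaning to +x. The five blank marks are clear in t0.

Run:
```python
from h import *
m=lambda u,v,z:back("top",(170+(u-1.75)/4.5,170+(v-1.75)/4.5),z)
t=lambda u,v,z:back("top",(355+(u-3.5)/8,228+(v-3.5)/8),z)
mc=[m(48,106,.05),m(660,38,.05),m(722,550,.05)]
print("machine",fit([(.085,.15),(.085,-.19),(-.2,-.19)],mc))
rc=[m(358,68,.083),m(640,40,.083),m(670,310,.083),m(385,345,.083)]
T,th,r=fit([(.075,.076),(.075,-.076),(-.075,-.076),(-.075,.076)],rc);print("roof",T,th,r)
print("fin",m(500,95,.118),m(519,268,.118),"button",m(190,518,.06),"ball",m(405,440,.092))
bl=[(182,201),(554,146),(212,386),(404,361),(590,334)]
B=[t(u,v,.030) for u,v in bl];print(np.array(B))
print("tray",fit([(.029,.058),(.029,-.058),(-.029,.058),(-.029,0),(-.029,-.058)],B))
o=readout.get_obs();r=R.from_quat(o["tool_rot"]);print(r.as_matrix())
```

```text
machine (array([0.6373, 0.2095]), np.float64(0.11749776847117463), array([0.003 , 0.0024, 0.003 ]))
roof [0.65   0.1089] 0.11484125967430038 [0.0007 0.002  0.0022 0.0014]
fin [0.6918 0.1138 0.118 ] [0.6014 0.1029 0.118 ] button [0.4789 0.2773 0.06  ] ball [0.5165 0.1619 0.092 ]
[[ 0.5599 -0.1167  0.03  ]
 [ 0.577  -0.2303  0.03  ]
 [ 0.5036 -0.1248  0.03  ]
 [ 0.5112 -0.1829  0.03  ]
 [ 0.5195 -0.2393  0.03  ]]
tray (array([ 0.54 , -0.178]), np.float64(0.1461043331846959), array([0.0005, 0.0008, 0.0007, 0.0007, 0.0003]))
[[-0.0009 -0.9614  0.2753]
 [-0.0018  0.2753  0.9614]
 [-1.      0.0004 -0.002 ]]
```

```bash
cat >> h.py <<'E'
def plan(P,zang=None,half=True):
    """turn about tool x (rad), then shift (mm) in the turned tool frame; zang = world angle of jaw axis (deg)"""
    o=readout.get_obs(); r=R.from_quat(o["tool_rot"]); z=r.as_matrix()[:,2]; cur=np.degrees(np.arctan2(z[1],z[0]))
    d=0 if zang is None else zang-cur
    if half: d=(d+90)%180-90
    r2=R.from_euler('z',d,degrees=True)*r
    print("pos",o["position"],"zang %.1f"%cur,"q6 %.2f"%o["q"][5],"w %.4f"%o["grip_width"],"F",o["ft_force"],"t",o["time"])
    print("TURN ax %.3f"%-np.radians(d)," SHIFT x,y,z",np.round(r2.inv().apply(np.asarray(P)-o["position"])*1e3,1))
E
python3 -c "
from h import *
plan((.6466,.1083,.16),96.6)"
```

```text
pos [0.1717 0.6003 0.2217] zang 74.0 q6 -0.18 w 0.0867 F [0.5246 0.6977 0.7636] t 0.1
TURN ax -0.394  SHIFT x,y,z [  62.6 -415.3 -543.2]
```

Emit:
play_rows(rows="-0.0985 0 0 0 0 0 0.5;-0.0985 0 0 0 0 0 0.5;-0.0985 0 0 0 0 0 0.5;-0.0985 0 0 0 0 0 0.5;0 0 0 0 -24 -32 0.5;0 0 0 0 -24 -32 0.5;0 0 0 0 -24 -32 0.5;0 0 0 0 -24 -32 0.5", squeeze=25)

```text
time: 0.77
position: [0.2824, 0.4833, 0.2221]
tool_rot: [0.528, -0.47, -0.528, -0.47]
ft_force: [1.3, -0.3, 1.7]
grip_width: 0.0461
```

Emit:
play_rows(rows="0 0 0 0 -24 -32 0.5;0 0 0 0 -24 -32 0.5;0 0 0 0 -24 -32 0.5;0 0 0 0 -24 -32 0.5;0 0 0 0 -24 -32 0.5;0 0 0 0 -24 -32 0.5;0 0 0 0 -24 -32 0.5;0 0 0 0 -24 -32 0.5")

```text
time: 1.43
position: [0.5029, 0.2507, 0.2222]
tool_rot: [-0.528, 0.471, 0.528, 0.47]
ft_force: [-0.1, 1.1, 0.1]
grip_width: 0.0432
```

Emit:
play_rows(rows="0 0 0 0 -24 -32 0.5;0 0 0 0 -24 -32 0.5;0 0 0 0 -24 -32 0.5;0 0 0 0 -24 -32 0.5;0 0 0 0 -10 -10 0.5;0 0 0 0 0 0 0.5;0 0 0 0 0 0 0.5")

```text
time: 2.02
position: [0.6229, 0.1272, 0.2217]
tool_rot: [-0.527, 0.471, 0.528, 0.47]
ft_force: [-0.8, -0.4, -0.2]
grip_width: 0.0435
```

```bash
python3 -c "
from h import *
plan((.6466,.1083,.096),96.6)"
```

```text
pos [0.6229 0.1272 0.2217] zang 96.5 q6 -1.66 w 0.0435 F [-0.8214 -0.3633 -0.2358] t 2.0167
TURN ax -0.002  SHIFT x,y,z [125.6 -21.7 -21.7]
```

Emit:
play_rows(rows="0 0 0 0 -21.5 -21.5 0.5;0 0 0 35 0 0 0.5;0 0 0 35 0 0 0.5;0 0 0 30 0 0 0.5;0 0 0 25 0 0 0.5;0 0 0 0 0 0 0.5;0 0 0 0 0 0 0.5")

```text
time: 2.6
position: [0.6447, 0.1104, 0.0964]
tool_rot: [-0.527, 0.471, 0.53, 0.469]
ft_force: [-0.0, -0.8, 1.0]
grip_width: 0.043
```

Emit:
play_rows(rows="0 0 0 0 0 0 1;0 0 0 0 0 0 1;0 0 0 0 0 0 1;0 0 0 0 0 0 1;0 0 0 0 0 0 1;0 0 0 0 0 0 1;0 0 0 0 0 0 1;0 0 0 0 0 0 1")

```text
time: 3.27
position: [0.6478, 0.1083, 0.0985]
tool_rot: [0.529, -0.47, -0.527, -0.471]
ft_force: [0.1, -1.0, 5.9]
grip_width: 0.0114
```

Emit:
play_rows(rows="0 0 0 0 0 2 1;0 0 0 0 0 2 1;0 0 0 0 0 2 1;0 0 0 0 0 0 1;0 0 0 0 0 0 1")

```text
time: 3.68
position: [0.6477, 0.1096, 0.0985]
tool_rot: [0.531, -0.472, -0.526, -0.468]
ft_force: [-0.2, -13.1, 4.9]
grip_width: 0.0115
```

Locked: the reaction is 13 N after about 1–2 mm of travel. I'll release the fin and throw the lever.

Emit:
play_rows(rows="0 0 0 0 0 -6 0.5;0 0 0 0 0 0 0.5;0 0 0 0 0 0 0.5;0 0 0 -30 0 0 0.5;0 0 0 -30 0 0 0.7;0 0 0 0 0 0 1;0 0 0 0 0 0 1")

```text
time: 4.27
position: [0.6483, 0.1097, 0.1593]
tool_rot: [0.529, -0.469, -0.527, -0.471]
ft_force: [0.6, 0.5, -0.5]
grip_width: 0.0246
```

```bash
python3 -c "
from h import *
a=.116;p=np.array([.495,.1594])+.049*np.array([np.cos(a),np.sin(a)])
plan((*p,.082),96.6)"
```

```text
pos [0.6483 0.1097 0.1593] zang 96.6 q6 -1.69 w 0.0246 F [ 0.6406  0.4842 -0.471 ] t 4.2667
TURN ax 0.001  SHIFT x,y,z [77.  97.9 67. ]
```

Emit:
play_rows(rows="0 0 0 0 32.6 22.3 1;0 0 0 0 32.6 22.3 1;0 0 0 0 32.7 22.3 1;0 0 0 38 0 0 1;0 0 0 39 0 0 1;0 0 0 0 0 0 1;0 0 0 0 0 0 1")

```text
time: 4.85
position: [0.5392, 0.1641, 0.0777]
tool_rot: [-0.526, 0.472, 0.53, 0.468]
ft_force: [-0.2, 0.1, 0.9]
grip_width: 0.0002
```

Emit:
play_rows(rows="0 0 0 0 6 0 1;0 0 0 0 6 0 1;0 0 0 0 6 0 1;0 0 0 0 6 0 1;0 0 0 0 6 0 1;0 0 0 0 5 0 1;0 0 0 0 5 0 1;0 0 0 0 0 0 1")

```text
time: 5.52
position: [0.5007, 0.1592, 0.0806]
tool_rot: [-0.527, 0.471, 0.528, 0.47]
ft_force: [0.4, 0.4, -0.3]
grip_width: 0.0005
```

Emit:
play_rows(rows="0 0 0 0 -8 0 1;0 0 0 0 -8 0 1;0 0 0 -38 0 0 1;0 0 0 -38 0 0 0.5;0 0 0 0 -40 0 0.5;0 0 0 0 -40 0 0.5;0 0 0 0 0 0 0.5")

```text
time: 6.1
position: [0.6092, 0.1708, 0.1591]
tool_rot: [0.532, -0.466, -0.524, -0.475]
ft_force: [-0.1, 0.9, -0.1]
grip_width: 0.0194
```

```bash
python3 -c "
from h import *
crop('scene','lev1',270,170,190,130,4)
plan((.6466,.1083,.096),96.6)"
```

```text
pos [0.6041 0.1705 0.1576] zang 96.6 q6 -1.59 w 0.0234 F [-0.5133  0.2455  0.4365] t 6.15
TURN ax -0.001  SHIFT x,y,z [ 61.9 -34.6 -66.7]
```

View pics/lev1.png

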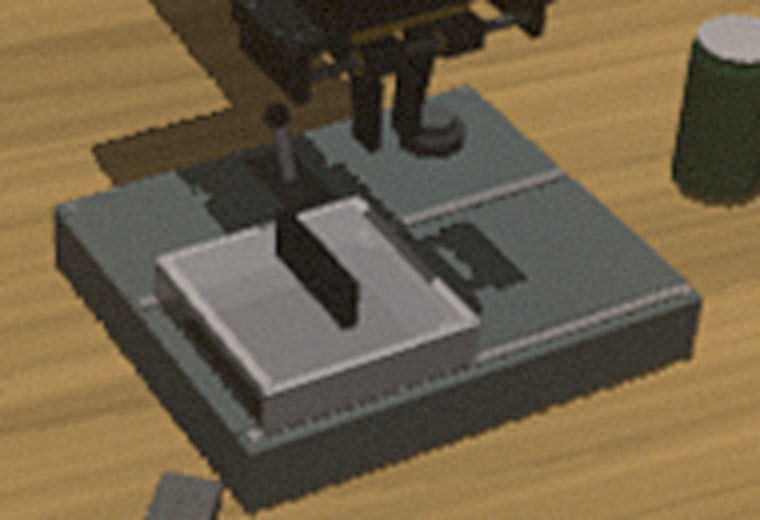

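The lever now leans to −x, with its ball at crop (277,113). I'll re-pinch the fin and try the guard.

Emit:
play_rows(rows="0 0 0 0 -17 -33 0.5;0 0 0 0 -17.5 -33.5 0.5;0 0 0 0 0 0 0.5;0 0 0 31 0 0 0.5;0 0 0 31 0 0 0.5;0 0 0 0 0 0 1;0 0 0 0 0 0 1;0 0 0 0 0 0 1")

```text
time: 6.82
position: [0.6403, 0.1084, 0.0953]
tool_rot: [0.528, -0.47, -0.528, -0.471]
ft_force: [0.6, -0.3, 1.3]
grip_width: 0.0311
```

Emit:
play_rows(rows="0 0 0 0 0 0 1;0 0 0 0 0 0 1;0 0 0 0 0 0 1;0 0 0 0 0 3 1;0 0 0 0 0 3 1;0 0 0 0 0 4 1;0 0 0 0 0 0 1;0 0 0 0 0 0 1")

```text
time: 7.48
position: [0.6396, 0.119, 0.0964]
tool_rot: [0.529, -0.469, -0.527, -0.471]
ft_force: [-1.0, -0.2, 6.0]
grip_width: 0.0119
```

Free. Sliding fully open.

Emit:
play_rows(rows="0 0 0 0 0 18 1;0 0 0 0 0 20 1;0 0 0 0 0 20 1;0 0 0 0 0 20 1;0 0 0 0 0 20 1;0 0 0 0 0 20 1;0 0 0 0 0 20 1;0 0 0 0 0 8 1")

```text
time: 8.15
position: [0.6222, 0.2642, 0.0964]
tool_rot: [0.53, -0.47, -0.527, -0.469]
ft_force: [1.0, -17.0, 8.2]
grip_width: 0.0116
```

Emit:
play_rows(rows="0 0 0 0 0 2 1;0 0 0 0 0 2 1;0 0 0 0 0 2 1;0 0 0 0 0 2 1;0 0 0 0 0 2 1;0 0 0 0 0 0 1;0 0 0 0 0 0 1")

```text
time: 8.73
position: [0.6222, 0.2641, 0.0963]
tool_rot: [0.532, -0.474, -0.525, -0.466]
ft_force: [-0.2, -23.6, 9.8]
grip_width: 0.0121
```

Emit:
play_rows(rows="0 0 0 0 0 -8 1;0 0 0 0 0 0 0.5;0 0 0 0 0 0 0.5;0 0 0 0 0 0 0.5;0 0 0 -30 0 0 0.5;0 0 0 -40 0 0 0.5;0 0 0 0 0 -40 0.5;0 0 0 0 0 -40 0.5")

```text
time: 9.4
position: [0.6324, 0.1888, 0.1675]
tool_rot: [0.531, -0.467, -0.528, -0.471]
ft_force: [0.1, 0.5, -1.1]
grip_width: 0.0421
```

Emit:
play_rows(rows="0 0 0 0 0 -40 0.5;0 0 0 0 0 -40 0.5;0 0 0 0 0 -40 0.5;0 0 0 0 8 -40 0.5;0 0 0 0 8 -40 0.5;0 0 0 0 8 -40 0.5;0 0 0 0 0 0 0.5;0 0 0 0 0 0 0.5")

```text
time: 10.07
position: [0.6345, -0.057, 0.1641]
tool_rot: [-0.527, 0.471, 0.527, 0.471]
ft_force: [0.1, 0.3, -0.7]
grip_width: 0.0433
```

```bash
cat >> h.py <<'E'
def detect(z=.030,img=None):
    im=imaging.camera("top") if img is None else img
    g0=cv2.cvtColor(cv2.imread("pics/top0.png"),cv2.COLOR_BGR2GRAY); u,v=proj("top",(.5112,-.1829,.030)); u,v=int(round(u)),int(round(v))
    T=cv2.resize(g0[v-6:v+7,u-6:u+7],None,fx=4,fy=4,interpolation=cv2.INTER_CUBIC)
    g=cv2.resize(cv2.cvtColor(im,cv2.COLOR_BGR2GRAY)[150:320,170:520],None,fx=4,fy=4,interpolation=cv2.INTER_CUBIC)
    m=cv2.matchTemplate(g,T,cv2.TM_CCOEFF_NORMED); out=[]
    while True:
        _,s,_,l=cv2.minMaxLoc(m)
        if s<.7 or len(out)>9: break
        c=((l[0]+T.shape[1]/2-.5-1.5)/4+170,(l[1]+T.shape[0]/2-.5-1.5)/4+150)
        out.append((round(s,2),np.round(c,1),back("top",c,z)[:2],back("top",c,.056)[:2])); cv2.circle(m,l,20,0,-1)
    for q in out: print(q[0],q[1],"z.03:",q[2],"z.056:",q[3])
    return im
E
python3 - <<'E'
from h import *
im=detect()
crop('top','a1',170,160,280,160,2.8,np.clip(im*1.5,0,255).astype(np.uint8))
plan((.5599,-.1167,.10),96.6)
E
```

```text
0.99 [405. 273.] z.03: [ 0.5105 -0.1827] z.056: [ 0.5079 -0.1784]
0.94 [423.8 246. ] z.03: [ 0.5766 -0.2302] z.056: [ 0.5726 -0.2249]
0.93 [428.2 269.5] z.03: [ 0.5191 -0.2391] z.056: [ 0.5163 -0.2336]
pos [ 0.6344 -0.0553  0.1641] zang 96.5 q6 -1.95 w 0.0439 F [ 0.1588  1.2078 -0.9382] t 10.1167
TURN ax -0.001  SHIFT x,y,z [ 64.1  81.1 -52.5]
```

View pics/a1.png

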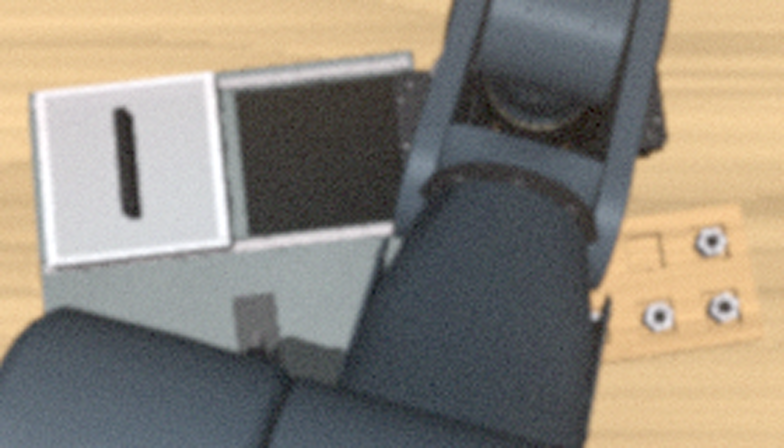

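The guard is fully open and the dark well floor is visible. Its left edge runs from about crop (238,90) to (249,237). I'll check the well centre from this.

Run:
```python
from h import *
a=.116;M=np.array([[np.cos(a),-np.sin(a)],[np.sin(a),np.cos(a)]]);C=np.array([.649,.1085])
for z in(.032,.05):
  for u,v in((238,90),(249,237)):
    print(z,M.T@(back("top",(170+u/2.8,160+v/2.8),z)[:2]-C))
for x in(-40,0,40):
  for y in(-30,30): print(x,y,C+M@np.array([x,y])/1e3)
```

```text
0.032 [0.0703 0.0684]
0.032 [-0.0623  0.0711]
0.05 [0.0654 0.0666]
0.05 [-0.0653  0.0692]
-40 -30 [0.6127 0.0741]
-40 30 [0.6058 0.1337]
0 -30 [0.6525 0.0787]
0 30 [0.6455 0.1383]
40 -30 [0.6922 0.0833]
40 30 [0.6853 0.1429]
```

Emit:
play_rows(rows="0 0 0 0 27 -17.5 0.5;0 0 0 0 27 -17.5 0.5;0 0 0 0 27 -17.5 0.5;0 0 0 40 0 0 0.5;0 0 0 40 0 0 0.5;0 0 0 30 0 0 0.5;0 0 0 15 0 0 0.5;0 0 0 0 0 0 0.5", squeeze=30)

```text
time: 10.78
position: [0.5577, -0.1135, 0.0358]
tool_rot: [-0.526, 0.47, 0.531, 0.469]
ft_force: [0.1, 0.8, 0.0]
grip_width: 0.0434
```

Run:
```python
from h import *
plan((.5599,-.1167,.019),96.6)
```

```text
pos [ 0.5577 -0.1135  0.0358] zang 96.8 q6 -2.09 w 0.0434 F [0.0501 0.8063 0.0396] t 10.7833
TURN ax 0.003  SHIFT x,y,z [16.8 -2.  -3.6]
```

Emit:
play_rows(rows="0 0 0 0 -1 -3 0.5;0 0 0 15 0 0 0.5;0 0 0 0 0 0 1;0 0 0 0 0 0 1;0 0 0 0 0 0 1;0 0 0 0 0 0 1;0 0 0 0 0 0 1;0 0 0 0 0 0 1")

```text
time: 11.45
position: [0.5624, -0.1199, 0.0258]
tool_rot: [0.529, -0.47, -0.527, -0.471]
ft_force: [0.1, -0.4, 6.3]
grip_width: 0.022
```

Run:
```python
from h import *
plan((.6922,.0833,.1),96.6)
```

```text
pos [ 0.5624 -0.1199  0.0258] zang 96.6 q6 -2.09 w 0.0220 F [ 0.0876 -0.3572  6.348 ] t 11.45
TURN ax -0.000  SHIFT x,y,z [ -74.  -152.5  186.9]
```

The grip is shallow (tip at z 0.026), so I'll reopen, go 7 mm lower and regrip.

Emit:
play_rows(rows="0 0 0 0 0 0 0.5;0 0 0 0 0 0 0.5;0 0 0 4 0 0 0.5;0 0 0 3.5 0 0 0.5;0 0 0 0 0 0 0.5;0 0 0 0 0 0 1;0 0 0 0 0 0 1;0 0 0 0 0 0 1")

```text
time: 12.12
position: [0.5611, -0.1196, 0.0167]
tool_rot: [-0.528, 0.471, 0.528, 0.47]
ft_force: [-0.7, -0.1, 0.4]
grip_width: 0.0305
```

Emit:
play_rows(rows="0 0 0 0 0 0 1;0 0 0 0 0 0 1;0 0 0 0 0 0 1")

```text
time: 12.37
position: [0.5613, -0.1197, 0.0169]
tool_rot: [-0.528, 0.47, 0.528, 0.47]
ft_force: [-0.3, -0.1, -0.9]
grip_width: 0.0234
```

Run:
```python
from h import *
plan((.6922,.0833,.1),96.6)
```

```text
pos [ 0.5613 -0.1197  0.0169] zang 96.6 q6 -2.09 w 0.0234 F [-0.2801 -0.1439 -0.8681] t 12.3667
TURN ax 0.000  SHIFT x,y,z [ -83.1 -153.3  186.6]
```

Emit:
play_rows(rows="0 0 0 0 0 0 1;0 0 0 0 0 0 1;0 0 0 0 0 0 1;0 0 0 -20 0 0 1;0 0 0 -30 0 0 1;0 0 0 -33 0 0 1;0 0 0 0 0 0 1")

```text
time: 12.95
position: [0.5653, -0.1212, 0.1055]
tool_rot: [0.532, -0.469, -0.524, -0.472]
ft_force: [0.2, -0.3, -0.3]
grip_width: 0.0231
```

Emit:
play_rows(rows="0 0 0 0 -25.5 31 1;0 0 0 0 -25.5 31 1;0 0 0 0 -25.5 31 1;0 0 0 0 -25.5 31 1;0 0 0 0 -25.5 31 1;0 0 0 0 -25.5 31 1;0 0 0 0 0 0 1;0 0 0 0 0 0 1")

```text
time: 13.62
position: [0.6924, 0.0851, 0.0992]
tool_rot: [0.529, -0.469, -0.529, -0.469]
ft_force: [-0.4, -1.1, -1.4]
grip_width: 0.0249
```

Run:
```python
from h import *
plan((.6922,.0833,.046),96.6)
```

```text
pos [0.6924 0.0851 0.0992] zang 96.8 q6 -1.73 w 0.0249 F [-0.3926 -1.0504 -1.3515] t 13.6167
TURN ax 0.004  SHIFT x,y,z [53.2  0.4 -1.8]
```

The width reads 24.9 mm instead of 22, so I'll check how the blank is held.

Run:
```python
from h import *
im=imaging.camera("scene"); u,v=proj("scene",(.6924,.0851,.1)).astype(int);print(u,v)
t,w=proj("scene",(.56,-.11,.03)).astype(int);print(t,w)
a=cv2.resize(im[v-35:v+35,u-45:u+45],(540,420),interpolation=cv2.INTER_CUBIC)
b=cv2.resize(im[235:295,180:277],None,fx=5.5,fy=5.5,interpolation=cv2.INTER_CUBIC)[:330,:540]
b=cv2.copyMakeBorder(b,0,0,0,540-b.shape[1],cv2.BORDER_CONSTANT)
cv2.imwrite("pics/g1.png",np.clip(np.vstack([a,b])[:600]*1.6,0,255).astype(np.uint8))
```

```text
347 248
256 255
```

View pics/g1.png

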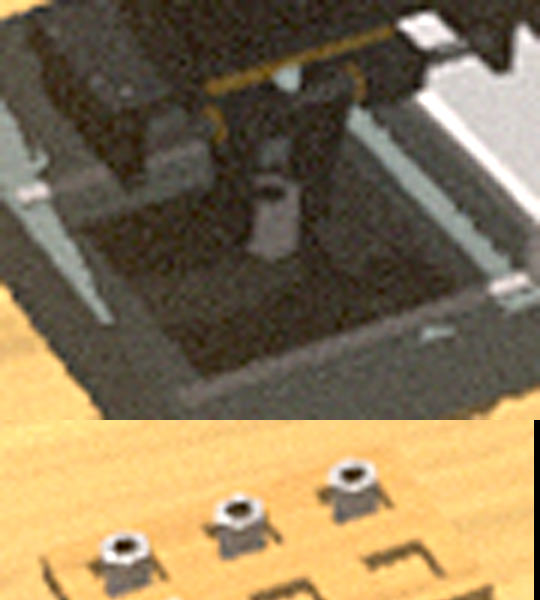

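The blank hangs upright and is gripped about mid-length. Lowering it into the well.

Emit:
play_rows(rows="0 0 0 25 0 0 1;0 0 0 20 0 0 1;0 0 0 5 0 0 1;0 0 0 0 0 0 1;0 0 0 0 0 0 1;0 0 0 2 0 0 1;0 0 0 0 0 0 1;0 0 0 0 0 0 1")

```text
time: 14.33
position: [0.6927, 0.0824, 0.0492]
tool_rot: [0.528, -0.47, -0.527, -0.471]
ft_force: [-0.2, 0.7, -1.3]
grip_width: 0.0233
```

Emit:
play_rows(rows="0 0 0 2 0 0 1;0 0 0 0 0 0 1;0 0 0 0 0 0 1")

```text
time: 14.58
position: [0.692, 0.0827, 0.0462]
tool_rot: [0.528, -0.47, -0.528, -0.47]
ft_force: [0.8, -0.2, -0.1]
grip_width: 0.0231
```

Emit:
play_rows(rows="0 0 0 1.5 0 0 1;0 0 0 0 0 0 1;0 0 0 0 0 0 1")

```text
time: 14.83
position: [0.6919, 0.0826, 0.0444]
tool_rot: [-0.528, 0.47, 0.528, 0.47]
ft_force: [-0.4, -0.4, -0.6]
grip_width: 0.0231
```

Emit:
play_rows(rows="0 0 0 1.5 0 0 1;0 0 0 0 0 0 1;0 0 0 0 0 0 0.58;0 0 0 0 0 0 0.58;0 0 0 0 0 0 0.58;0 0 0 -20 0 0 0.58;0 0 0 -35 0 0 0.5;0 0 0 0 0 0 0.5")

```text
time: 15.5
position: [0.6965, 0.0825, 0.1044]
tool_rot: [0.531, -0.468, -0.525, -0.473]
ft_force: [1.3, 0.3, 1.8]
grip_width: 0.0411
```

Run:
```python
from h import *
plan((.5770,-.2303,.085),96.6)
```

```text
pos [0.6965 0.0825 0.1044] zang 96.6 q6 -1.73 w 0.0411 F [1.3179 0.2808 1.8225] t 15.5
TURN ax 0.000  SHIFT x,y,z [  18.2  154.8 -297. ]
```

Emit:
play_rows(rows="0 0 0 0 18.8 -37 0.5;0 0 0 0 18.8 -37 0.5;0 0 0 0 18.8 -37 0.5;0 0 0 0 18.8 -37 0.5;0 0 0 0 18.8 -37 0.5;0 0 0 0 18.8 -37 0.5;0 0 0 0 18.8 -37 0.5;0 0 0 0 18.8 -37 0.5")

```text
time: 16.17
position: [0.5761, -0.2306, 0.0985]
tool_rot: [0.528, -0.47, -0.528, -0.47]
ft_force: [0.3, 0.1, -0.4]
grip_width: 0.0435
```

Emit:
play_rows(rows="0 0 0 20 0 0 0.5;0 0 0 0 0 0 0.5;0 0 0 0 0 0 0.5;0 0 0 0 0 0 0.5")

```text
time: 16.5
position: [0.577, -0.2276, 0.0783]
tool_rot: [-0.528, 0.47, 0.528, 0.47]
ft_force: [0.7, 0.1, -0.0]
grip_width: 0.0432
```

Run:
```python
from h import *
detect()
plan((.5770,-.2303,.0165),96.6)
```

```text
pos [ 0.5774 -0.2274  0.0786] zang 96.7 q6 -2.24 w 0.0436 F [-0.1043  0.1344  1.1056] t 16.55
TURN ax 0.002  SHIFT x,y,z [62.1  0.8 -2.8]
```

Emit:
play_rows(rows="0 0 0 30 0 -2.5 0.5;0 0 0 25 0 0 0.5;0 0 0 6.5 0 0 0.5;0 0 0 0 0 0 0.5;0 0 0 0 0 0 0.8;0 0 0 0 0 0 1;0 0 0 0 0 0 1;0 0 0 0 0 0 1")

```text
time: 17.22
position: [0.5785, -0.2325, 0.0175]
tool_rot: [0.53, -0.47, -0.527, -0.47]
ft_force: [1.4, -6.3, 1.2]
grip_width: 0.0246
```

Emit:
play_rows(rows="0 0 0 0 0 0 1;0 0 0 0 0 0 1;0 0 0 0 0 0 1;0 0 0 0 0 0 1;0 0 0 0 0 0 1")

```text
time: 17.63
position: [0.5784, -0.2326, 0.0174]
tool_rot: [0.529, -0.47, -0.526, -0.471]
ft_force: [2.4, -4.2, 4.9]
grip_width: 0.0235
```

Run:
```python
from h import *
plan((.6853,.1429,.1),96.6)
```

```text
pos [ 0.5784 -0.2326  0.0174] zang 96.6 q6 -2.25 w 0.0235 F [ 2.3948 -4.2221  4.8965] t 17.6333
TURN ax -0.000  SHIFT x,y,z [ -83.2 -149.6  360.5]
```

Emit:
play_rows(rows="0 0 0 -20 0 0 1;0 0 0 -30 0 0 1;0 0 0 -33 0 0 1;0 0 0 0 -15 36 1;0 0 0 0 -15 36 1;0 0 0 0 -15 36 1;0 0 0 0 -15 36 1;0 0 0 0 -15 36 1")

```text
time: 18.3
position: [0.6281, -0.0406, 0.0982]
tool_rot: [-0.525, 0.471, 0.53, 0.47]
ft_force: [1.2, -1.0, -0.7]
grip_width: 0.0234
```

Emit:
play_rows(rows="0 0 0 0 -15 36 1;0 0 0 0 -15 36 1;0 0 0 0 -15 36 1;0 0 0 0 -15 36 1;0 0 0 0 -15 36 1;0 0 0 0 0 0 1;0 0 0 0 0 0 1;0 0 0 0 0 0 1")

```text
time: 18.97
position: [0.6821, 0.1442, 0.0979]
tool_rot: [-0.527, 0.471, 0.53, 0.469]
ft_force: [0.2, 0.2, -1.2]
grip_width: 0.0232
```

Run:
```python
from h import *
plan((.6853,.1429,.043),96.6)
```

```text
pos [0.6821 0.1442 0.0979] zang 96.7 q6 -1.64 w 0.0232 F [ 0.2012  0.2115 -1.2492] t 18.9667
TURN ax 0.001  SHIFT x,y,z [54.9 -3.4 -1.7]
```

Emit:
play_rows(rows="0 0 0 25 0 0 1;0 0 0 20 0 0 1;0 0 0 6 0 0 1;0 0 0 2.5 0 0 1;0 0 0 1.5 0 0 1;0 0 0 0 0 0 1;0 0 0 0 0 0 1;0 0 0 0 0 0 1")

```text
time: 19.63
position: [0.6854, 0.1435, 0.0458]
tool_rot: [0.528, -0.47, -0.527, -0.471]
ft_force: [0.1, 0.5, 0.4]
grip_width: 0.023
```

Emit:
play_rows(rows="0 0 0 1.5 0 0 1;0 0 0 1 0 0 1;0 0 0 0 0 0 1;0 0 0 0 0 0 0.58;0 0 0 0 0 0 0.58;0 0 0 0 0 0 0.58;0 0 0 -20 0 0 0.58;0 0 0 -35 0 0 0.5")

```text
time: 20.3
position: [0.6806, 0.1434, 0.0923]
tool_rot: [-0.525, 0.473, 0.531, 0.468]
ft_force: [-0.1, -0.2, -0.4]
grip_width: 0.0384
```

Emit:
play_rows(rows="0 0 0 0 0 0 0.5;0 0 0 0 0 0 0.5;0 0 0 0 0 0 0.5")

```text
time: 20.55
position: [0.6842, 0.1437, 0.0969]
tool_rot: [-0.528, 0.47, 0.528, 0.47]
ft_force: [-0.2, -0.8, -0.7]
grip_width: 0.0431
```

Run:
```python
from h import *
detect()
plan((.5195,-.2393,.1),96.6)
```

```text
0.99 [405. 273.] z.03: [ 0.5105 -0.1827] z.056: [ 0.5079 -0.1784]
0.94 [381.  276.2] z.03: [ 0.5025 -0.1246] z.056: [ 0.5001 -0.1215]
0.94 [428.2 269.5] z.03: [ 0.5191 -0.2391] z.056: [ 0.5163 -0.2336]
pos [0.6836 0.1437 0.096 ] zang 96.6 q6 -1.64 w 0.0430 F [ 0.3693 -0.4296 -0.0134] t 20.6
TURN ax 0.000  SHIFT x,y,z [  -3.6  207.  -361.6]
```

Emit:
play_rows(rows="0 0 0 0 18.8 -32.9 0.5;0 0 0 0 18.8 -32.9 0.5;0 0 0 0 18.8 -32.9 0.5;0 0 0 0 18.8 -32.9 0.5;0 0 0 0 18.8 -32.9 0.5;0 0 0 0 18.8 -32.9 0.5;0 0 0 0 18.8 -32.9 0.5;0 0 0 0 18.8 -32.9 0.5")

```text
time: 21.27
position: [0.5635, -0.1361, 0.0956]
tool_rot: [-0.527, 0.471, 0.529, 0.47]
ft_force: [0.5, 0.3, 0.1]
grip_width: 0.0438
```

Emit:
play_rows(rows="0 0 0 0 18.8 -32.9 0.5;0 0 0 0 18.8 -32.9 0.5;0 0 0 0 18.8 -32.9 0.5;0 0 0 20 0 0 0.5;0 0 0 0 0 0 0.5;0 0 0 0 0 0 0.5;0 0 0 0 0 0 0.5")

```text
time: 21.85
position: [0.5204, -0.2383, 0.0765]
tool_rot: [-0.527, 0.47, 0.529, 0.47]
ft_force: [0.2, 1.6, 0.2]
grip_width: 0.0436
```

Run:
```python
from h import *
detect()
plan((.5195,-.2393,.0165),96.6)
```

```text
pos [ 0.521  -0.2383  0.0769] zang 96.7 q6 -2.31 w 0.0437 F [-1.0853 -0.0482  0.0846] t 21.9
TURN ax 0.002  SHIFT x,y,z [60.4  1.5 -0.9]
```

Emit:
play_rows(rows="0 0 0 30 1 -1 0.5;0 0 0 24 0 0 0.5;0 0 0 6 0 0 0.5;0 0 0 0 0 0 0.5;0 0 0 0 0 0 0.8;0 0 0 0 0 0 1;0 0 0 0 0 0 1;0 0 0 0 0 0 1")

```text
time: 22.57
position: [0.5204, -0.2407, 0.0176]
tool_rot: [0.529, -0.47, -0.528, -0.47]
ft_force: [0.1, -0.8, 0.1]
grip_width: 0.0248
```

Emit:
play_rows(rows="0 0 0 0 0 0 1;0 0 0 0 0 0 1;0 0 0 0 0 0 1;0 0 0 0 0 0 1;0 0 0 0 0 0 1;0 0 0 -20 0 0 1;0 0 0 -30 0 0 1;0 0 0 -33 0 0 1")

```text
time: 23.23
position: [0.5177, -0.2396, 0.0988]
tool_rot: [-0.526, 0.471, 0.53, 0.47]
ft_force: [0.3, -1.3, -0.7]
grip_width: 0.0221
```

Run:
```python
from h import *
plan((.6455,.1383,.1),96.6)
```

```text
pos [ 0.5177 -0.2396  0.0988] zang 96.6 q6 -2.31 w 0.0221 F [ 0.3484 -1.2595 -0.6563] t 23.2333
TURN ax -0.000  SHIFT x,y,z [  -0.5 -170.4  360.7]
```

Emit:
play_rows(rows="0 0 0 0 -16.8 36 1;0 0 0 0 -16.8 36 1;0 0 0 0 -16.8 36 1;0 0 0 0 -16.8 36 1;0 0 0 0 -16.8 36 1;0 0 0 0 -16.8 36 1;0 0 0 0 -16.8 36 1;0 0 0 0 -16.8 36 1")

```text
time: 23.9
position: [0.6193, 0.0626, 0.0991]
tool_rot: [-0.527, 0.471, 0.529, 0.47]
ft_force: [-0.2, -0.2, -0.4]
grip_width: 0.0223
```

Emit:
play_rows(rows="0 0 0 0 -16.8 36 1;0 0 0 0 -16.8 36 1;0 0 0 0 0 0 1;0 0 0 0 0 0 1;0 0 0 0 0 0 1;0 0 0 0 0 0 1")

```text
time: 24.4
position: [0.6443, 0.1349, 0.0993]
tool_rot: [-0.527, 0.471, 0.528, 0.47]
ft_force: [-0.5, -0.2, -0.6]
grip_width: 0.0222
```

Run:
```python
from h import *
plan((.6455,.1383,.043),96.6)
```

```text
pos [0.6443 0.1349 0.0993] zang 96.5 q6 -1.65 w 0.0222 F [-0.4595 -0.2458 -0.5526] t 24.4
TURN ax -0.001  SHIFT x,y,z [56.3 -1.7  3.3]
```

Emit:
play_rows(rows="0 0 0 25 -1 3 1;0 0 0 20 0 0 1;0 0 0 6 0 0 1;0 0 0 2.5 0 0 1;0 0 0 1.5 0 0 1;0 0 0 0 0 0 1;0 0 0 0 0 0 1;0 0 0 0 0 0 1")

```text
time: 25.07
position: [0.6469, 0.1392, 0.0462]
tool_rot: [0.528, -0.47, -0.527, -0.471]
ft_force: [0.6, -0.1, -0.4]
grip_width: 0.0224
```

Emit:
play_rows(rows="0 0 0 1.5 0 0 1;0 0 0 1.5 0 0 1;0 0 0 0 0 0 1;0 0 0 0 0 0 0.58;0 0 0 0 0 0 0.58;0 0 0 0 0 0 0.58;0 0 0 -20 0 0 0.58;0 0 0 -35 0 0 0.5")

```text
time: 25.73
position: [0.6423, 0.139, 0.0929]
tool_rot: [-0.525, 0.473, 0.531, 0.468]
ft_force: [-0.7, 0.3, 0.2]
grip_width: 0.038
```

Emit:
play_rows(rows="0 0 0 0 0 0 0.5;0 0 0 0 0 0 0.5;0 0 0 0 0 0 0.5")

```text
time: 25.98
position: [0.6457, 0.1393, 0.0968]
tool_rot: [-0.528, 0.471, 0.528, 0.47]
ft_force: [-0.7, 0.7, -0.1]
grip_width: 0.0431
```

Run:
```python
from h import *
detect()
plan((.5112,-.1829,.1),96.6)
```

```text
0.99 [405. 273.] z.03: [ 0.5105 -0.1827] z.056: [ 0.5079 -0.1784]
0.94 [381.  276.2] z.03: [ 0.5025 -0.1246] z.056: [ 0.5001 -0.1215]
pos [0.6451 0.1393 0.096 ] zang 96.6 q6 -1.64 w 0.0435 F [-0.0026 -0.783   0.5735] t 26.0333
TURN ax 0.000  SHIFT x,y,z [  -3.6  170.  -304.7]
```

Emit:
play_rows(rows="0 0 0 0 18.9 -33.9 0.5;0 0 0 0 18.9 -33.9 0.5;0 0 0 0 18.9 -33.9 0.5;0 0 0 0 18.9 -33.9 0.5;0 0 0 0 18.9 -33.9 0.5;0 0 0 0 18.9 -33.9 0.5;0 0 0 0 18.9 -33.9 0.5;0 0 0 0 18.9 -33.9 0.5")

```text
time: 26.7
position: [0.5251, -0.1484, 0.0957]
tool_rot: [-0.527, 0.471, 0.529, 0.47]
ft_force: [0.4, -0.3, -0.1]
grip_width: 0.0434
```

Emit:
play_rows(rows="0 0 0 0 18.9 -33.9 0.5;0 0 0 20 0 0 0.5;0 0 0 0 0 0 0.5;0 0 0 0 0 0 0.5;0 0 0 0 0 0 0.5;0 0 0 0 0 0 0.5")

```text
time: 27.2
position: [0.5125, -0.182, 0.0771]
tool_rot: [-0.528, 0.47, 0.529, 0.47]
ft_force: [0.4, 1.0, 0.0]
grip_width: 0.0437
```

Run:
```python
from h import *
plan((.5108,-.1828,.0165),96.6)
```

```text
pos [ 0.5125 -0.182   0.0771] zang 96.7 q6 -2.24 w 0.0437 F [0.3502 1.033  0.0499] t 27.2
TURN ax 0.002  SHIFT x,y,z [60.6  1.8 -0.6]
```

Emit:
play_rows(rows="0 0 0 30 1 -0.5 0.5;0 0 0 24 0 0 0.5;0 0 0 6 0 0 0.5;0 0 0 0 0 0 0.5;0 0 0 0 0 0 0.8;0 0 0 0 0 0 1;0 0 0 0 0 0 1;0 0 0 0 0 0 1")

```text
time: 27.87
position: [0.5118, -0.184, 0.0176]
tool_rot: [0.529, -0.47, -0.528, -0.47]
ft_force: [0.7, -1.0, 0.4]
grip_width: 0.0244
```

Emit:
play_rows(rows="0 0 0 0 0 0 1;0 0 0 0 0 0 1;0 0 0 0 0 0 1;0 0 0 0 0 0 1;0 0 0 0 0 0 1;0 0 0 -20 0 0 1;0 0 0 -30 0 0 1;0 0 0 -33 0 0 1")

```text
time: 28.53
position: [0.5092, -0.1831, 0.099]
tool_rot: [-0.526, 0.471, 0.53, 0.47]
ft_force: [0.1, -0.3, -0.9]
grip_width: 0.0227
```

Run:
```python
from h import *
plan((.6525,.0787,.1),96.6)
```

```text
pos [ 0.5092 -0.1831  0.099 ] zang 96.6 q6 -2.24 w 0.0227 F [ 0.1465 -0.3269 -0.888 ] t 28.5333
TURN ax -0.000  SHIFT x,y,z [  -0.9 -172.4  243.6]
```

Emit:
play_rows(rows="0 0 0 0 -21.2 30.6 1;0 0 0 0 -21.2 30.6 1;0 0 0 0 -21.2 30.6 1;0 0 0 0 -21.2 30.6 1;0 0 0 0 -21.2 30.6 1;0 0 0 0 -21.2 30.6 1;0 0 0 0 -21.2 30.6 1;0 0 0 0 -21.2 30.6 1")

```text
time: 29.2
position: [0.651, 0.0803, 0.0991]
tool_rot: [-0.527, 0.471, 0.529, 0.47]
ft_force: [1.4, -0.2, -0.3]
grip_width: 0.0223
```

Emit:
play_rows(rows="0 0 0 0 0 0 1;0 0 0 0 0 0 1;0 0 0 0 0 0 1;0 0 0 0 0 0 1")

```text
time: 29.53
position: [0.6503, 0.0775, 0.0993]
tool_rot: [-0.527, 0.471, 0.528, 0.47]
ft_force: [1.0, -0.4, -0.3]
grip_width: 0.0227
```

Run:
```python
from h import *
plan((.6525,.0787,.043),96.6)
im=imaging.camera("scene"); u,v=proj("scene",(.665,.10,.06)).astype(int)
cv2.imwrite("pics/g2.png",np.clip(cv2.resize(im[v-40:v+40,u-50:u+50],(750,600),interpolation=cv2.INTER_CUBIC)*1.7,0,255).astype(np.uint8))
```

```text
pos [0.6503 0.0775 0.0993] zang 96.5 q6 -1.74 w 0.0227 F [ 1.0103 -0.3814 -0.2704] t 29.5333
TURN ax -0.001  SHIFT x,y,z [56.3 -2.5  0.9]
```

View pics/g2.png

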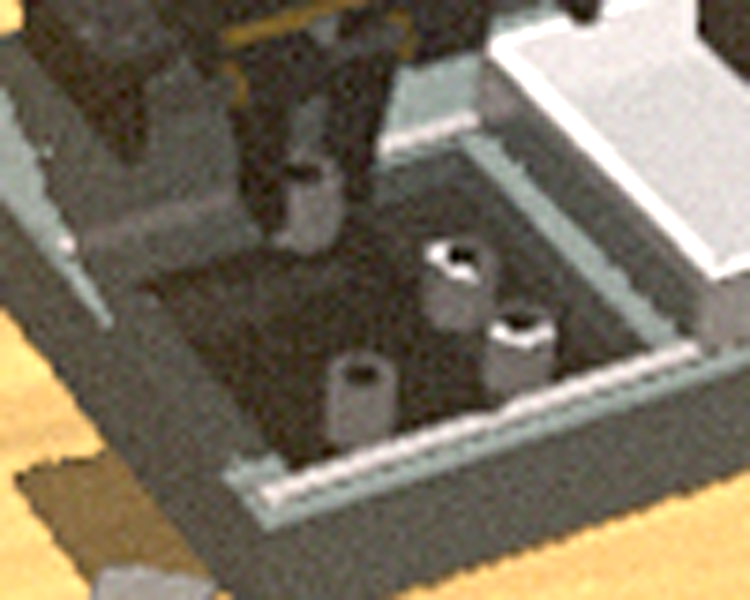

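Three blanks stand upright in the well at crop (360,395), (520,345) and (458,280), and the fourth is held at (315,205). Placing it.

Emit:
play_rows(rows="0 0 0 25 -1 1 1;0 0 0 20 0 0 1;0 0 0 6 0 0 1;0 0 0 2.5 0 0 1;0 0 0 1.5 0 0 1;0 0 0 0 0 0 1;0 0 0 0 0 0 1;0 0 0 0 0 0 1")

```text
time: 30.25
position: [0.6532, 0.0797, 0.0462]
tool_rot: [0.528, -0.47, -0.527, -0.471]
ft_force: [-0.1, 1.4, 0.2]
grip_width: 0.0225
```

Emit:
play_rows(rows="0 0 0 1.5 0 0 1;0 0 0 1.5 0 0 1;0 0 0 0 0 0 1;0 0 0 0 0 0 0.58;0 0 0 0 0 0 0.58;0 0 0 0 0 0 0.58;0 0 0 -20 0 0 0.58;0 0 0 -35 0 0 0.5")

```text
time: 30.92
position: [0.6487, 0.0799, 0.093]
tool_rot: [-0.525, 0.473, 0.531, 0.468]
ft_force: [0.1, -0.6, 0.1]
grip_width: 0.0383
```

Emit:
play_rows(rows="0 0 0 0 0 0 0.5;0 0 0 0 0 0 0.5;0 0 0 0 0 0 0.5")

```text
time: 31.17
position: [0.6521, 0.0799, 0.0969]
tool_rot: [-0.528, 0.47, 0.528, 0.47]
ft_force: [0.4, -0.9, -0.3]
grip_width: 0.0431
```

Run:
```python
from h import *
detect()
plan((.503,-.1247,.1),96.6)
```

```text
0.94 [381.  276.2] z.03: [ 0.5025 -0.1246] z.056: [ 0.5001 -0.1215]
pos [0.6514 0.0799 0.0961] zang 96.6 q6 -1.73 w 0.0433 F [ 0.5345 -0.6144 -0.1218] t 31.2167
TURN ax 0.000  SHIFT x,y,z [  -3.6  171.  -186.2]
```

Emit:
play_rows(rows="0 0 0 0 24.4 -26.6 0.5;0 0 0 0 24.4 -26.6 0.5;0 0 0 0 24.4 -26.6 0.5;0 0 0 0 24.4 -26.6 0.5;0 0 0 0 24.4 -26.6 0.5;0 0 0 0 24.4 -26.6 0.5;0 0 0 0 24.4 -26.6 0.5;0 0 0 20 0 0 0.5")

```text
time: 31.88
position: [0.502, -0.1293, 0.0781]
tool_rot: [0.527, -0.472, -0.526, -0.471]
ft_force: [0.3, 0.4, -0.5]
grip_width: 0.0437
```

Emit:
play_rows(rows="0 0 0 0 0 0 0.5;0 0 0 0 0 0 0.5;0 0 0 0 0 0 0.5;0 0 0 0 0 0 0.5")

```text
time: 32.22
position: [0.5048, -0.124, 0.0772]
tool_rot: [0.528, -0.47, -0.528, -0.47]
ft_force: [0.5, 0.3, 0.2]
grip_width: 0.0436
```

Run:
```python
from h import *
plan((.503,-.1247,.0165),96.6)
```

```text
pos [ 0.5048 -0.124   0.0772] zang 96.7 q6 -2.14 w 0.0436 F [0.4519 0.2826 0.1632] t 32.2167
TURN ax 0.002  SHIFT x,y,z [60.7  1.9 -0.5]
```

Emit:
play_rows(rows="0 0 0 30 1 -0.5 0.5;0 0 0 24 0 0 0.5;0 0 0 6 0 0 0.5;0 0 0 0 0 0 0.5;0 0 0 0 0 0 0.8;0 0 0 0 0 0 1;0 0 0 0 0 0 1;0 0 0 0 0 0 1")

```text
time: 32.88
position: [0.5045, -0.126, 0.0177]
tool_rot: [0.529, -0.47, -0.527, -0.47]
ft_force: [1.4, -6.6, 2.6]
grip_width: 0.0246
```

Emit:
play_rows(rows="0 0 0 0 0 0 1;0 0 0 0 0 0 1;0 0 0 0 0 0 1;0 0 0 0 0 0 1;0 0 0 0 0 0 1;0 0 0 -20 0 0 1;0 0 0 -30 0 0 1;0 0 0 -33 0 0 1")

```text
time: 33.55
position: [0.4998, -0.1234, 0.0988]
tool_rot: [-0.524, 0.471, 0.531, 0.47]
ft_force: [0.5, -0.2, -1.0]
grip_width: 0.0234
```

Run:
```python
from h import *
plan((.6127,.0741,.1),96.6)
```

```text
pos [ 0.4998 -0.1234  0.0988] zang 96.6 q6 -2.15 w 0.0234 F [ 0.5209 -0.2367 -1.0362] t 33.55
TURN ax -0.001  SHIFT x,y,z [  -1.2 -134.8  183.2]
```

Emit:
play_rows(rows="0 0 0 0 -21.8 30.6 1;0 0 0 0 -21.8 30.6 1;0 0 0 0 -21.8 30.6 1;0 0 0 0 -21.8 30.6 1;0 0 0 0 -21.8 30.6 1;0 0 0 0 -21.8 30.6 1;0 0 0 0 0 0 1;0 0 0 0 0 0 1")

```text
time: 34.22
position: [0.6102, 0.0747, 0.0986]
tool_rot: [-0.527, 0.47, 0.53, 0.468]
ft_force: [-0.3, -1.1, -0.7]
grip_width: 0.0227
```

Emit:
play_rows(rows="0 0 0 0 0 0 1;0 0 0 0 0 0 1")

```text
time: 34.38
position: [0.61, 0.0713, 0.0991]
tool_rot: [-0.527, 0.472, 0.529, 0.47]
ft_force: [-0.1, 0.1, -0.1]
grip_width: 0.0229
```

Run:
```python
from h import *
plan((.6127,.0741,.043),96.6)
```

```text
pos [0.61   0.0713 0.0991] zang 96.5 q6 -1.75 w 0.0229 F [-0.1259  0.0589 -0.1373] t 34.3833
TURN ax -0.001  SHIFT x,y,z [56.1 -3.2  2.4]
```

Emit:
play_rows(rows="0 0 0 25 -1 2 1;0 0 0 20 0 0 1;0 0 0 6 0 0 1;0 0 0 2.5 0 0 1;0 0 0 1.5 0 0 1;0 0 0 0 0 0 1;0 0 0 0 0 0 1;0 0 0 0 0 0 1")

```text
time: 35.05
position: [0.6136, 0.074, 0.0461]
tool_rot: [0.528, -0.47, -0.527, -0.471]
ft_force: [0.2, 0.0, -1.0]
grip_width: 0.0228
```

Emit:
play_rows(rows="0 0 0 1.5 0 0 1;0 0 0 1.5 0 0 1;0 0 0 0 0 0 1;0 0 0 0 0 0 0.58;0 0 0 0 0 0 0.58;0 0 0 0 0 0 0.58;0 0 0 -20 0 0 0.58;0 0 0 -35 0 0 0.5")

```text
time: 35.72
position: [0.6094, 0.0743, 0.0935]
tool_rot: [-0.525, 0.473, 0.531, 0.468]
ft_force: [0.4, -0.0, -0.2]
grip_width: 0.0381
```

Emit:
play_rows(rows="0 0 0 -30 0 0 0.5;0 0 0 -30 0 0 0.5;0 0 0 0 -20 36 0.5;0 0 0 0 0 36 0.5;0 0 0 0 0 36 0.5;0 0 0 0 0 36 0.5;0 0 0 0 0 36 0.5;0 0 0 0 0 0 0.5")

```text
time: 36.38
position: [0.6102, 0.2621, 0.1568]
tool_rot: [-0.528, 0.468, 0.53, 0.47]
ft_force: [-0.1, 0.4, 0.1]
grip_width: 0.0434
```

Run:
```python
from h import *
im=detect()
a=cv2.resize(im[170:300,170:450],None,fx=2.8,fy=2.8,interpolation=cv2.INTER_CUBIC)
s=imaging.camera("scene"); u,v=proj("scene",(.665,.10,.06)).astype(int)
b=cv2.resize(s[v-25:v+25,u-50:u+50],None,fx=4.6,fy=4.6,interpolation=cv2.INTER_CUBIC)
b=cv2.copyMakeBorder(b,0,0,0,784-b.shape[1],cv2.BORDER_CONSTANT)
cv2.imwrite("pics/f1.png",np.clip(np.vstack([a,b])*1.6,0,255).astype(np.uint8))
plan((.6222,.2641,.096),96.6)
```

```text
pos [0.6112 0.2569 0.1566] zang 96.8 q6 -1.46 w 0.0433 F [-0.6355  0.1528 -0.0287] t 36.4833
TURN ax 0.004  SHIFT x,y,z [ 60.6 -11.8   6. ]
```

View pics/f1.png

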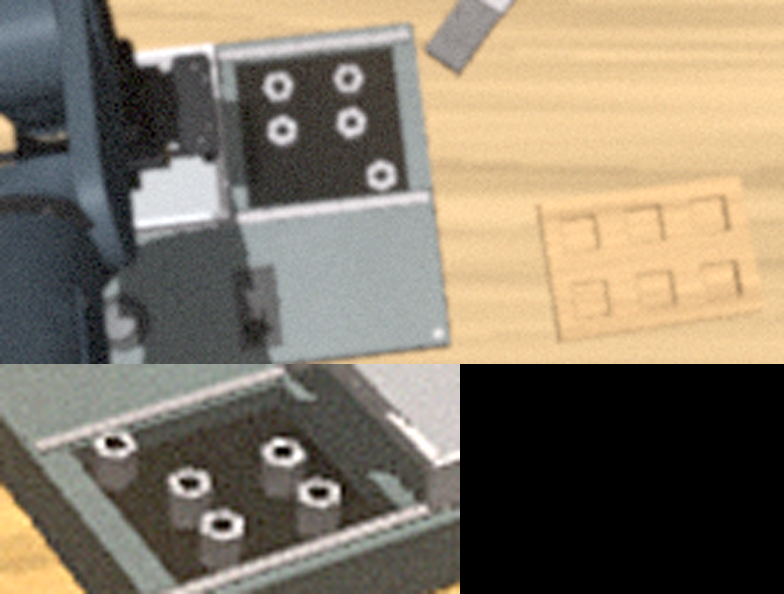

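All five blanks stand upright in the well. The last one sits near the near-right corner at crop (381,175), apparently knocked there, still clear of the others. Before shutting, I'll check that the guard's leading edge clears the blank tops (56 mm).

Run:
```python
from h import *
a=.116;M=np.array([[np.cos(a),-np.sin(a)],[np.sin(a),np.cos(a)]]);C=np.array([.649,.1085])
s=imaging.camera("scene"); u,v=proj("scene",(.66,.18,.06)).astype(int)
k=9;x0,y0=u-40,v-30
b=np.clip(cv2.resize(s[y0:y0+62,x0:x0+84],None,fx=k,fy=k,interpolation=cv2.INTER_CUBIC)*1.9,0,255).astype(np.uint8)
for z,c in((.083,(0,0,255)),(.058,(0,255,0)),(.05,(255,0,0))):
    p=[tuple(int(t) for t in (proj("scene",(*(C+M@np.array([x,.160-.076])),z))-[x0,y0]+.5)*k) for x in(-.075,-.02,.02,.075)]
    for q in p: cv2.circle(b,q,4,c,-1)
cv2.imwrite("pics/w.png",b)
```

```text
(no output)
```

View pics/w.png

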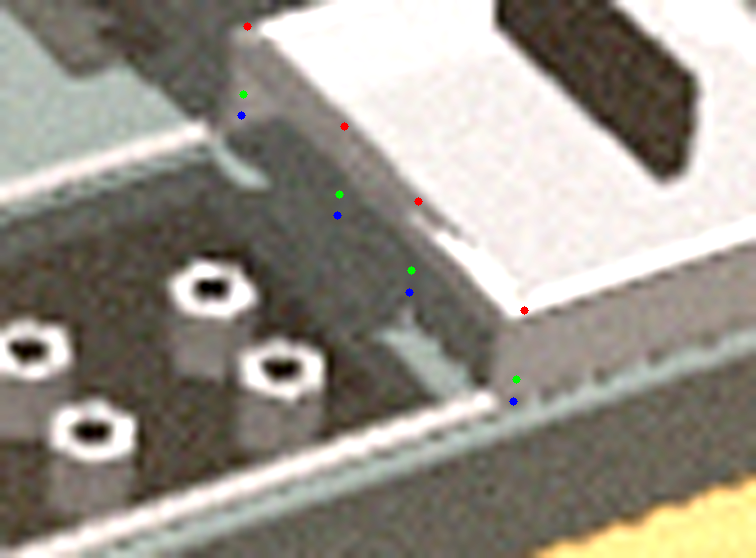

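The end wall of the guard stops well above the green 58 mm marks (bottom near 67 mm), so upright blanks pass beneath it. Pinching the fin and shutting the guard.

Emit:
play_rows(rows="0 0 0 0 -16 6 0.5;0 0 0 0 0 0 0.5;0 0 0 30 0 0 0.5;0 0 0 30 0 0 0.5;0 0 0 0 0 0 0.5;0 0 0 0 0 0 1;0 0 0 0 0 0 1;0 0 0 0 0 0 1", squeeze=25)

```text
time: 37.2
position: [0.6288, 0.2628, 0.0992]
tool_rot: [0.529, -0.47, -0.527, -0.472]
ft_force: [0.3, 0.1, 0.8]
grip_width: 0.0308
```

Emit:
play_rows(rows="0 0 0 0 0 0 1;0 0 0 0 0 0 1;0 0 0 0 0 0 1;0 0 0 0 0 -5 1;0 0 0 0 0 -8 1;0 0 0 0 0 -10 1;0 0 0 0 0 0 1")

```text
time: 37.78
position: [0.6309, 0.2378, 0.0983]
tool_rot: [0.529, -0.471, -0.527, -0.47]
ft_force: [-1.3, -1.1, 6.4]
grip_width: 0.0117
```

Emit:
play_rows(rows="0 0 0 0 0 -15 1;0 0 0 0 0 -16 1;0 0 0 0 0 -16 1;0 0 0 0 0 -16 1;0 0 0 0 0 -16 1;0 0 0 0 0 -16 1;0 0 0 0 0 -16 1;0 0 0 0 0 -13 1")

```text
time: 38.45
position: [0.6455, 0.1154, 0.0983]
tool_rot: [0.529, -0.47, -0.527, -0.471]
ft_force: [0.7, 2.9, 4.9]
grip_width: 0.0115
```

Emit:
play_rows(rows="0 0 0 0 0 -3 1;0 0 0 0 0 -3 1;0 0 0 0 0 -3 1;0 0 0 0 0 -3 1;0 0 0 0 0 -2 1;0 0 0 0 0 -2 1;0 0 0 0 0 0 1;0 0 0 0 0 0 1")

```text
time: 39.12
position: [0.6466, 0.1058, 0.0983]
tool_rot: [-0.526, 0.468, 0.529, 0.474]
ft_force: [0.2, 14.7, 5.1]
grip_width: 0.0118
```

Emit:
play_rows(rows="0 0 0 0 0 5 1;0 0 0 0 0 0 0.5;0 0 0 0 0 0 0.5;0 0 0 0 0 0 0.5;0 0 0 -30 0 0 0.5;0 0 0 -35 0 0 0.7;0 0 0 0 0 0 1;0 0 0 0 0 0 1")

```text
time: 39.78
position: [0.6469, 0.1052, 0.1642]
tool_rot: [0.529, -0.47, -0.526, -0.472]
ft_force: [-0.3, -1.3, 0.4]
grip_width: 0.0249
```

Run:
```python
from h import *
im=imaging.camera("top"); s=imaging.camera("scene")
a=cv2.resize(im[170:320,170:335],None,fx=3.6,fy=3.6,interpolation=cv2.INTER_CUBIC)
x0,y0=350,180; b=cv2.resize(s[y0:y0+45,x0:x0+60],None,fx=3.3,fy=3.3,interpolation=cv2.INTER_CUBIC)
a=cv2.copyMakeBorder(a,0,0,0,800-a.shape[1],cv2.BORDER_CONSTANT); a[:b.shape[0],600:600+b.shape[1]]=b
cv2.imwrite("pics/b1.png",np.clip(a*1.7,0,255).astype(np.uint8))
for z in(.055,.06,.065,.07,.075,.08):
    p=back("top",(212.2,285.1),z); print(z,p[:2],(proj("scene",p)-[x0,y0])*3.3+[600,0])
plan((.479,.277,.13),96.6)
```

```text
0.055 [0.4784 0.2775] [696.9211  73.0286]
0.06 [0.478  0.2765] [696.0602  68.2402]
0.065 [0.4776 0.2754] [695.1962  63.4342]
0.07 [0.4772 0.2744] [694.329   58.6105]
0.075 [0.4769 0.2733] [693.4587  53.769 ]
0.08 [0.4765 0.2723] [692.5851  48.9096]
pos [0.6445 0.1054 0.1613] zang 96.6 q6 -1.69 w 0.0177 F [-0.4278 -0.2779 -0.7214] t 39.8833
TURN ax -0.001  SHIFT x,y,z [ 31.6 144.6 189.5]
```

View pics/b1.png

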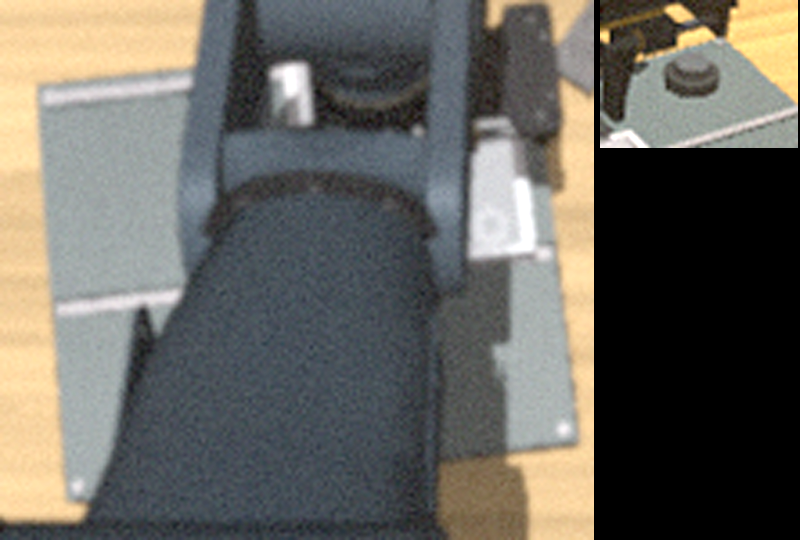

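The guard is shut at the right end of its travel. The button cap top is at inset (692,61), giving z ≈ 0.067 at (0.4775, 0.275). I'll check clearance to the can.

Run:
```python
from h import *
print(back("top",(117,262),.12))
plan((.4775,.275,.16),96.6)
```

```text
[0.525  0.4811 0.12  ]
pos [0.6445 0.1054 0.1613] zang 96.6 q6 -1.69 w 0.0177 F [-0.4278 -0.2779 -0.7214] t 39.8833
TURN ax -0.001  SHIFT x,y,z [  1.6 146.4 187.7]
```

Emit:
play_rows(rows="0 0 0 0 24.4 31.3 1;0 0 0 0 24.4 31.3 1;0 0 0 0 24.4 31.3 1;0 0 0 0 24.4 31.3 1;0 0 0 0 24.4 31.3 1;0 0 0 0 24.4 31.3 1;0 0 0 0 0 0 1;0 0 0 0 0 0 1")

```text
time: 40.55
position: [0.4754, 0.2766, 0.1606]
tool_rot: [-0.528, 0.471, 0.53, 0.468]
ft_force: [0.6, -0.5, -0.3]
grip_width: 0.0002
```

Emit:
play_rows(rows="0 0 0 40 0 0 1;0 0 0 35 0 0 1;0 0 0 0 0 0 1;0 0 0 0 0 0 1;0 0 0 0 0 0 1;0 0 0 0 0 0 1")

```text
time: 41.05
position: [0.4803, 0.2757, 0.0888]
tool_rot: [0.528, -0.47, -0.527, -0.472]
ft_force: [0.2, 0.5, 0.2]
grip_width: 0.0001
```

Run:
```python
from h import *
plan((.4775,.275,.067),96.6)
```

```text
pos [0.4803 0.2757 0.0888] zang 96.5 q6 -1.37 w 0.0001 F [0.1959 0.5128 0.1535] t 41.05
TURN ax -0.001  SHIFT x,y,z [21.8  3.  -0.4]
```

Emit:
play_rows(rows="0 0 0 6 2 0 1;0 0 0 5 0 0 1;0 0 0 5 0 0 1;0 0 0 3 0 0 1;0 0 0 0 0 0 1;0 0 0 0 0 0 1;0 0 0 0 0 0 1")

```text
time: 41.63
position: [0.4767, 0.2757, 0.0684]
tool_rot: [0.528, -0.47, -0.528, -0.471]
ft_force: [0.8, -0.5, 4.1]
grip_width: 0.0005
```

Emit:
play_rows(rows="0 0 0 2 0 0 1;0 0 0 2 0 0 1;0 0 0 0 0 0 1;0 0 0 0 0 0 1")

```text
time: 41.97
position: [0.4768, 0.2757, 0.0662]
tool_rot: [0.528, -0.47, -0.528, -0.471]
ft_force: [-2.3, -1.6, 17.0]
grip_width: 0.0004
```

Emit:
play_rows(rows="0 0 0 2 0 0 1;0 0 0 0 0 0 1;0 0 0 0 0 0 1;0 0 0 0 0 0 1")

```text
time: 42.3
position: [0.4768, 0.2758, 0.0659]
tool_rot: [0.529, -0.47, -0.528, -0.471]
ft_force: [-5.4, -2.4, 30.6]
grip_width: 0.0004
```

The button bottomed out: z stops at 0.0659 while the force rises to 31 N. Releasing and retreating clear.

Emit:
play_rows(rows="0 0 0 -5 0 0 1;0 0 0 -10 0 0 1;0 0 0 -30 0 0 1;0 0 0 -40 0 0 1;0 0 0 -40 0 0 1;0 0 0 0 0 36 1;0 0 0 0 0 36 1;0 0 0 0 0 36 1")

```text
time: 42.97
position: [0.4639, 0.3837, 0.188]
tool_rot: [0.528, -0.471, -0.527, -0.471]
ft_force: [-0.0, -0.5, 0.1]
grip_width: 0.0005
```

Emit:
play_rows(rows="0 0 0 0 0 36 1;0 0 0 0 0 36 1;0 0 0 0 0 36 1;0 0 0 0 0 0 1;0 0 0 0 0 0 1;0 0 0 0 0 0 1;0 0 0 0 0 0 1;0 0 0 0 0 0 1")

```text
time: 43.63
position: [0.4517, 0.4886, 0.1869]
tool_rot: [-0.528, 0.471, 0.528, 0.47]
ft_force: [-0.5, 0.0, 0.9]
grip_width: 0.0004
```

Run:
```python
from h import *
im=imaging.camera("top"); s=imaging.camera("scene")
a=cv2.resize(im[165:315,100:450],(800,343),interpolation=cv2.INTER_CUBIC)
b=cv2.resize(s[180:300,180:480],(640,256),interpolation=cv2.INTER_CUBIC);b=cv2.copyMakeBorder(b,0,0,0,160,cv2.BORDER_CONSTANT)
cv2.imwrite("pics/end.png",np.clip(np.vstack([a,b])*1.6,0,255).astype(np.uint8))
g0=cv2.imread("pics/top0.png")
d=cv2.absdiff(im,g0).max(2)[170:262,240:325]; print("roof-edge diff",d.mean(), np.abs(im[255:320,190:235].astype(int)-g0[255:320,190:235]).mean())
```

```text
roof-edge diff 6.269693094629156 3.8626780626780626
```

View pics/end.png

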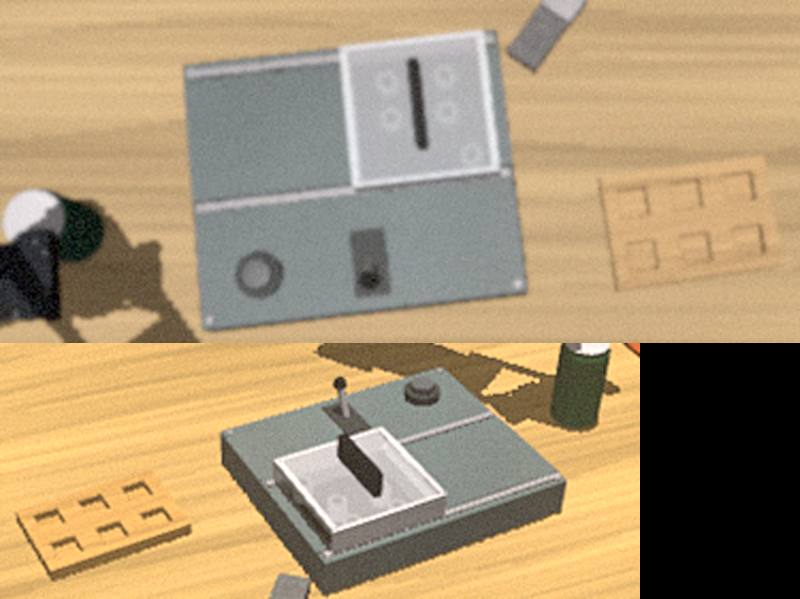

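The guard is shut with five separate blanks visible through it, near (385,82), (445,75), (390,118), (447,110) and (470,153). The button is up and the bystanders are in place. One last check of the guard position against the first picture, then hand in.

Run:
```python
from h import *
g=lambda i:cv2.cvtColor(i,cv2.COLOR_BGR2GRAY)
g0=g(cv2.imread("pics/top0.png"));g1=g(imaging.camera("top"))
f=lambda i:cv2.moments((cv2.GaussianBlur(i,(3,3),0)[185:235,272:294]<50).astype(np.uint8))
c=[(m["m10"]/m["m00"],m["m01"]/m["m00"]) for m in(f(g0),f(g1))];print(c)
if abs(c[0][0]-c[1][0])<.6: print(robot.hand_in())
```

```text
[(10.782945736434108, 25.25581395348837), (10.310344827586206, 24.775862068965516)]
the job is handed in; nothing more can be done
None
```

The job is done and handed in at about 44 s of the 210 s allowed.

- **Guard lock:** The guard was locked at first; it took 13 N and moved only 1–2 mm. I threw the lever to the −x side, and the guard then slid open to its stop.
- **Blanks:** Five blanks were in the tray. All five are now standing upright on the well floor with clear gaps. The last one was found shifted toward the near-right corner of the well, probably knocked there, but it was clear of the others, so I left it.
- **Guard shut and start pressed:** I slid the guard to its closed stop (15 N reaction). I then pressed the start button until it bottomed out (z stopped changing and the force rose to 31 N) and released it.

**Last checks:** The final pictures show the tray empty and five separate blanks under the shut guard. The button is up, the brush and can are in place, and the robot is clear of everything; I did not look at the tube or disc again. The guard's fin is within about 0.5 px (roughly 1 mm) of where it was at the start. I have no direct reading of either the guard or the button joint. No check failed.

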